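# Bring a repaired amplifier up on the stepped transformer

### The arm

A 6-joint arm with a two-finger parallel gripper is mounted at the origin on the work surface. World frame = base frame: x ahead of the robot, y to its left, z up, the work surface at z = 0. Lengths are in m, angles in rad, forces in N, time in s.
With the tool pointing down it reaches from about 0.3 to 0.875 m from the base axis. Payload 6.4 kg.
Tool frame: the origin (TCP) lies at the centre of the arm's flange, where the gripper is bolted on; the fingertips stand 173 mm ahead of it and the grasp point (between the pads) lies ctrl.grip_point_offset ahead of it (ctrl.grip_point_offset is the distance from the TCP to the grasp point, in m); z points along the fingers, y is the direction in which the jaws open and shut (so a half turn about z gives the same grasp; the last joint's range is limited). The gripper opens to 85 mm and grips with 20 to 120 N. Pads are 22 mm wide; open, the fingers measure 114 mm over their backs; the gripper's body (76 mm by 85 mm) begins 54 mm behind the grasp point. The pads swing forward as they close: fully open they stand 13 mm farther back than shut.
Start: joints at [-1.367, 0.181, 1.607, -0, 1.354, -0.206], TCP at [0.229, -0.527, 0.405] pointing down, gripper open.
Joint ranges: [-2.99, 2.99], [-0.89, 2.07], [0.3, 2.58], [-1.14, 4.28], [0, 2.63], [-3.12, 3.12]. Speed limits (rad/s): [2.57, 2.57, 3.01, 3.14, 3.14, 3.14].

### API

Orientations are given as a unit quaternion [w, x, y, z].
In Python, from bench import ctrl, cams, boxes_of, landmark_of gives the robot as it stands.
- The arm moves only by the shell command python3 -m handwheel 'ROWS'. ROWS is JSON, a list of rows, each an object with "offset": the shift along the tool's x, y, z in m, a list of three; "spin": the turn about the tool's z in degrees; "grip": the opening, from 0 (shut) to 1 (fully open). A call has 1 to 20 rows; each row is the pose to reach, as a shift and turn from the pose commanded when the call began, along the tool's axes at that moment; what a row does not reach only later rows make up. A row lasts 1/8 s, in which the tool goes at most 62.5 mm and 10.7 degrees, less where a joint would pass 70% of its speed; a pose out of reach is approached as far as the arm can. A call with a gripper value outside its range is refused whole. The fingers move at their own pace and stop on an object; the grip force is fixed at half the most. Time passes only in rows, so rows that repeat a pose let the fingers close. It gives the time, the measured TCP pose, the force and the opening at its end, in the units of the state.
- ctrl.get_obs(): the state, without advancing time (a new reading comes with each control period).
- cams.camera(name): name is "scene" or "top"; returns a dict with "color" (420x560x3 uint8, red, green, blue), "camera_matrix" (3x3 intrinsics, pixels), "distortion" ([k1, k2, p1, p2, k3] as OpenCV has them; the pictures are not rectified), "view" (4x4, takes a point from world to camera coordinates). Camera axes: x right, y up, looking along -z (the intrinsics and any distortion apply to the point x, -y, -z); pixel columns grow to the right and rows downward; lengths in m; the calibration is good to about 2 mm. A picture is of the moment at which its call begins. There is no depth.
- ctrl.hand_in(): hands the job in, once; it reports no verdict.
Trained networks look in a picture, given as the dict that the camera call returned (one of the last four; its "shot" number tells which), for a name from the list of things; names that differ only in an ending like _2 or _b are one class to them, and where a whole thing is asked for, a point or a joint stands for the part that bears it (a point fixed in the world has none). Each returns a list of dicts, best first, with "confidence" (0 to 1); they miss things now and then, are a little off and sometimes report something else, mostly with a low value. They report only what shows in the picture. A call takes as long as a camera call.
- boxes_of(picture, thing): "uv" ([column, row] in pixels, amid what is visible of it).
- landmark_of(picture, thing): "uv" ([column, row] in pixels: a listed point, or the origin of a listed thing).
The state is a dict: "time_s": time; "q": joint angles; "dq": joint speeds; "joint_efforts": joint torques, N m; "eef_pos": TCP position; "eef_rot": TCP orientation; "wrist_force": force on the tool from outside, world axes, zero at the start; "torque": the same for the moment, N m; "opening": opening from 0.0 (shut) to 1.0 (fully open).
Only numpy, scipy, OpenCV 4.12 (cv2) and the standard library are available. Lean on these libraries where they do the work, as an engineer would, in place of code of your own. Each camera call takes 0.05 s, during which the arm holds its last target.

### The job

Bring the repaired amplifier up softly on the stepped mains transformer. While its toggle switch is still off, turn the lever-handled selector anticlockwise all the way back to its zero stop; then throw the toggle over to on (leaning to the back of the transformer). Now step the selector up clockwise by four clicks, one click at a time with a pause of about a second on each click, never going past the fourth, and leave it there, switched on, without disturbing the things lying around.

Things in the scene. Friction and masses are not known exactly. Their poses are not given: they have to be found in the camera images.
- transformer: the stepped transformer: fixed, heavy grey steel case, 200 (its x, depth) x 300 (its y, width) mm, with a level control panel on top, 120 mm above the bench. Origin: centre of its underside. Its x points to its back (the open amplifier, 105 mm high, stands 120 mm behind it), y to the left seen from the front. On the panel: selector axis at x 0, y +62 mm, toggle pivot at x 0, y -95 mm
- selector (a joint): selector angle, rad: 0 at the anticlockwise end stop (zero), grows clockwise seen from above, far stop 4.712. Sprung clicks every 0.5236 (30 degrees), ten positions 0 to 9; past half way it snaps on to the next by itself. Takes 0.1 to 0.15 N m (3 to 5 N pushed 30 mm out). At 0 the pointer lies along (-0.707, +0.707) in the transformer's x, y. Starts at position 5 to 9
- selector_axis (a point): point on the selector's upright axis, level with the top of its handle, 35 mm above the panel. Around it lies only a flat dial plate 124 mm square, 2 mm thick, with ten marks: a small ring at zero (left front), then nine bars that grow thicker clockwise
- selector_tip (a point): end of the selector's pointer, at the handle's top. The handle: a straight black bar 14 mm wide, from 9 to 35 mm above the panel, reaching 46 mm from the axis on the pointer side (white line on top) and 24 mm on the other; at its middle a hub 16 mm in radius; under it a round skirt 25 mm in radius, up to 11 mm above the panel
- toggle (a joint): toggle lever angle, rad: 0 off (leaning 0.3 rad to the front, the transformer's -x), 0.6 on (leaning 0.3 rad to the back, +x). It snaps over its upright middle (0.3) and stays at either end; 2 to 3 N at its tip. It starts off
- toggle_tip (a point): tip of the toggle: a plain steel bat 9 mm thick, tip 33 mm from the pivot, which is 4 mm above the panel; collar at its foot 12 mm wide, 8 mm high. A black dot on its plate marks the on end. Near it only low parts: an amber lamp 9 mm high 65 mm behind it and two fuse caps 8 mm high 75 mm in front
- meter: a grey handheld meter lying on the bench, 180 (its x) x 88 x 45 mm, origin at the centre of its underside. To be left alone
- tub: a white plastic tub of screws, 82 mm across the rim, 62 mm high, origin at the centre of its underside. To be left alone
- screwdriver: a black-handled screwdriver lying on the bench, 190 mm long along its x, 26 mm thick, origin under its middle. To be left alone

How it is judged:
By the outcome, as a careful person would: the job done as asked, in the order asked, and still so for the second after the job is handed in, with the robot touching nothing.
It also fails if it takes over 64 s, if anything falls off the work surface, if the arm or the gripper's body presses on something with over 40 N, if the wrist force passes 120 N, or if a joint passes its speed limit or range.

## Working session

There is one attempt and no reset: what is moved stays moved. The work goes in short steps, Python scripts to look and compute and a shell command to move; the robot and the scene stay as the last step left them, time stands still between calls to the robot, and variables do not carry over. Pictures are saved under pics/ and viewed, and the job is handed in when it is done.

```bash
ls; mkdir -p pics
python3 - <<'E'
from bench import ctrl,cams,boxes_of,landmark_of
import cv2,numpy as np
o=ctrl.get_obs()
for k,v in o.items(): print(k,v)
print(ctrl.grip_point_offset)
for n in("scene","top"):
    p=cams.camera(n); cv2.imwrite(f"pics/{n}0.png",p["color"][:,:,::-1])
    print(n,p["camera_matrix"],p["distortion"],p["view"])
    for t in["transformer","selector_axis","selector_tip","toggle_tip","meter","tub","screwdriver"]:
        print(t,[(np.round(d["uv"],1).tolist(),round(d["confidence"],2)) for d in landmark_of(p,t)[:2]])
E
```

```text
pics
time_s 0.0
q [-1.36728125e+00  1.81520926e-01  1.60799431e+00 -3.84064471e-05
  1.35383451e+00 -2.06289496e-01]
dq [ 5.77152177e-04 -8.00955891e-04 -2.50123272e-04  1.31243295e-03
  7.07763438e-05 -2.60218341e-03]
joint_efforts [ 1.39482170e-03 -4.44868326e+01 -3.51340806e+01 -2.21854420e-04
  9.07221751e-03  2.19787346e-06]
eef_pos [ 0.22906056 -0.5271242   0.40380183]
eef_rot [-8.78574716e-04  9.79079648e-01  2.03475478e-01 -1.75306353e-05]
wrist_force [ 0.17602051 -0.02674825 -0.6022071 ]
torque [-0.03713614 -0.04106581 -0.00349239]
opening 0.998404190079836
0.1547
scene [[382.0160307    0.         281.32984218]
 [  0.         382.0160307  204.2955015 ]
 [  0.           0.           1.        ]] [-0.0023162  0.         0.         0.         0.       ] [[-0.67673865  0.73620849 -0.0046752   0.33064037]
 [-0.58184766 -0.53093448  0.61608593  0.27004717]
 [ 0.45108547  0.41964942  0.78766507 -1.44075776]
 [ 0.          0.          0.          1.        ]]
transformer [([254.1, 197.2], 0.74)]
selector_axis [([269.0, 172.2], 0.6)]
selector_tip [([254.6, 167.8], 0.81)]
toggle_tip [([229.6, 146.5], 0.57)]
meter [([197.6, 156.8], 0.64)]
tub [([320.6, 234.6], 0.97)]
screwdriver []
top [[507.04468262   0.         276.727303  ]
 [  0.         507.04468262 218.45094876]
 [  0.           0.           1.        ]] [-0.01527136  0.          0.          0.          0.        ] [[ 2.31409823e-03 -9.99699117e-01 -2.44196551e-02  6.96194670e-02]
 [ 9.92576164e-01 -6.73270693e-04  1.21622801e-01 -5.23219830e-01]
 [-1.21602648e-01 -2.45198147e-02  9.92275957e-01 -1.17189403e+00]
 [ 0.00000000e+00  0.00000000e+00  0.00000000e+00  1.00000000e+00]]
transformer [([346.3, 226.6], 0.74)]
selector_axis [([329.2, 222.9], 0.73)]
selector_tip [([345.6, 218.3], 0.72)]
toggle_tip [([238.7, 238.1], 0.32)]
meter [([459.9, 222.5], 0.72)]
tub [([243.2, 238.1], 0.57)]
screwdriver [([382.6, 287.7], 0.82)]
```

View pics/scene0.png

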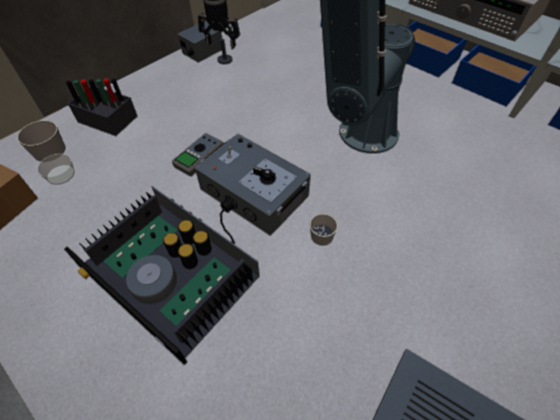

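View pics/top0.png

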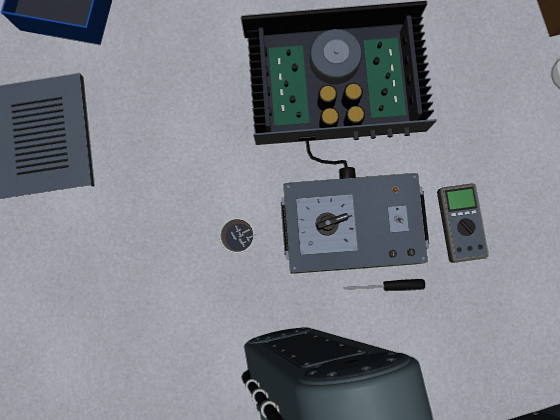

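Run:
```python
import cv2
i=cv2.imread("pics/top0.png")[165:285,270:440]
i=cv2.resize(i,None,fx=4.7,fy=4.7,interpolation=cv2.INTER_CUBIC);cv2.imwrite("pics/top0z.png",i)
i=cv2.imread("pics/scene0.png")[130:240,170:330]
i=cv2.resize(i,None,fx=5,fy=5,interpolation=cv2.INTER_CUBIC);cv2.imwrite("pics/scene0z.png",i)
```

```text
(no output)
```

View pics/top0z.png

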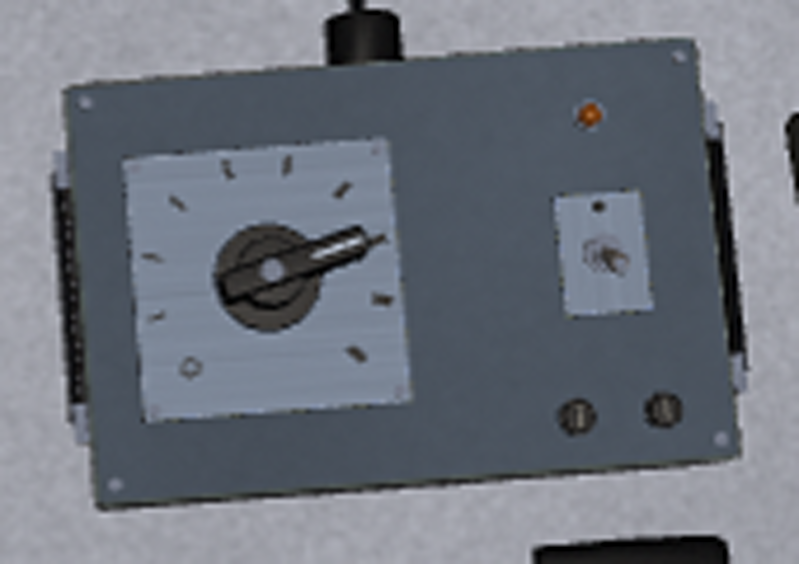

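View pics/scene0z.png

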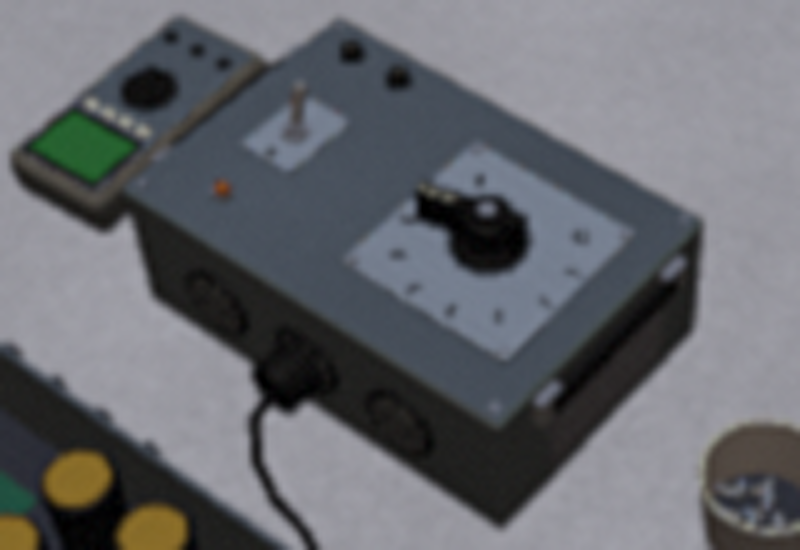

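```bash
cat > h.py <<'E'
import cv2,numpy as np
def ray(p,uv):
    n=cv2.undistortPoints(np.array([[uv]],float),p["camera_matrix"],np.array(p["distortion"]))[0,0]
    V=np.array(p["view"]);R=V[:3,:3];t=V[:3,3]
    return -R.T@t, R.T@np.array([n[0],-n[1],-1])
def atz(p,uv,z):
    c,d=ray(p,uv);return c+d*(z-c[2])/d[2]
def proj(p,X):
    V=np.array(p["view"]);c=V[:3,:3]@X+V[:3,3]
    return cv2.projectPoints(np.array([[c[0],-c[1],-c[2]]]),np.zeros(3),np.zeros(3),p["camera_matrix"],np.array(p["distortion"]))[0][0,0]
E
python3 - <<'E'
from bench import cams
from h import *
from scipy.optimize import least_squares
p=cams.camera("top");s=cams.camera("scene")
Z=lambda x,y:((x+.5)/4.7+270-.5,(y+.5)/4.7+165-.5)
S=lambda x,y:((x+.5)/5+170-.5,(y+.5)/5+130-.5)
# local -> pixel
M=[(p,(.1,.15,.12),Z(63,88)),(p,(.1,-.15,.12),Z(693,38)),(p,(-.1,-.15,.12),Z(742,458)),(p,(-.1,.15,.12),Z(100,508)),
 (p,(0,.062,.155),Z(272,270)),
 (s,(-.1,-.15,.12),S(340,18)),(s,(-.1,.15,.12),S(703,222)),(s,(.1,.15,.12),S(500,430)),(s,(.1,-.15,.12),S(127,188)),(s,(0,.062,.155),S(487,210))]
def W(v,L):
    c,q=np.cos(v[2]),np.sin(v[2]);return np.array([v[0]+c*L[0]-q*L[1],v[1]+q*L[0]+c*L[1],L[2]])
for m in (M,M[:5],M[5:]):
    f=lambda v:np.concatenate([proj(a,W(v,L))-u for a,L,u in m])
    r=least_squares(f,[.5,-.1,0]);print(r.x,np.round(f(r.x),1))
    print("sel",W(r.x,(0,.062,.155)),"tog",W(r.x,(0,-.095,.124)),"toff",W(r.x,(-.033*.2955,-.095,.124+.0315)))
    v=r.x
print(atz(p,Z(272,270),.155),atz(p,Z(362,235),.155), atz(p,Z(620,262),.1555),atz(p,Z(598,206),.122))
print("scene tog tip",atz(s,S(298,88),.1555))
for t in(("meter",(460,222),.045),("tub",(237,235),.062),("screwdriver",(385,286),.02)):print(t[0],atz(p,t[1],t[2]))
E
```

```text
[ 0.50536647 -0.10287018  0.07848094] [-0.2 -1.   0.8 -1.1  0.5 -0.2 -0.9 -0.1  0.1 -0.1  0.3 -1.   1.7 -0.9
  0.4 -0.4 -0.9 -0.4  0.9 -0.4]
sel [ 0.50050564 -0.04106102  0.155     ] tog [ 0.5128145  -0.19757776  0.124     ] toff [ 0.50309302 -0.19834228  0.1555    ]
[ 0.50437375 -0.10273185  0.08010236] [-0.3 -0.4  0.6 -0.7  0.5  0.2 -0.9  0.5  0.   0.5]
sel [ 0.49941271 -0.04093065  0.155     ] tog [ 0.51197533 -0.19742723  0.124     ] toff [ 0.5022551  -0.19820752  0.1555    ]
[ 0.50778486 -0.10243999  0.07516765] [ 0.1 -0.6  1.2 -0.3 -0.3  0.3 -1.4 -0.1  0.4  0.2]
sel [ 0.50312886 -0.04061506  0.155     ] tog [ 0.51491907 -0.19717173  0.124     ] toff [ 0.5051951  -0.19790404  0.1555    ]
[ 0.50039634 -0.04093006  0.155     ] [ 0.51632911 -0.0817704   0.155     ] [ 0.50388662 -0.19765522  0.1555    ] [ 0.53417843 -0.19559293  0.122     ]
scene tog tip [ 0.50840337 -0.19805669  0.1555    ]
meter [ 0.51303247 -0.35807765  0.045     ]
tub [0.48107599 0.16116895 0.062     ]
screwdriver [ 0.3644371  -0.18482833  0.02      ]
```

The top view shows the transformer at yaw ≈ 4.5°, the dial at zoom pixel (272,270), and the pointer on mark 7. The toggle leans to the front at (620,262), with its black on-dot behind it. The plan is to straddle the pointer bar loosely with the fingers, so there is about 5 mm of slack on each side, and lead it round in an arc.

```bash
python3 -m handwheel '[{"offset":[0.05,-0.034,0],"spin":9,"grip":0.28},{"offset":[0.10,-0.068,0],"spin":18,"grip":0.28},{"offset":[0.15,-0.103,0],"spin":28,"grip":0.28},{"offset":[0.20,-0.138,0],"spin":38,"grip":0.28},{"offset":[0.25,-0.172,0],"spin":48,"grip":0.28},{"offset":[0.30,-0.207,0],"spin":58,"grip":0.28},{"offset":[0.34,-0.235,0],"spin":68,"grip":0.28},{"offset":[0.38,-0.262,0],"spin":78,"grip":0.28},{"offset":[0.42,-0.290,0],"spin":87,"grip":0.28},{"offset":[0.44,-0.304,0],"spin":94,"grip":0.28},{"offset":[0.44,-0.304,0],"spin":94,"grip":0.28},{"offset":[0.44,-0.304,0],"spin":94,"grip":0.28},{"offset":[0.44,-0.304,0],"spin":94,"grip":0.28}]'
python3 - <<'E'
from bench import ctrl,cams
import cv2
import numpy as np
from scipy.spatial.transform import Rotation as R
o=ctrl.get_obs();q=o["eef_rot"]
M=R.from_quat([q[1],q[2],q[3],q[0]]).as_matrix();print(np.degrees(np.arctan2(M[1,0],M[0,0])),M[:,2],o["eef_pos"],o["opening"],np.degrees(o["q"]))
p=cams.camera("scene");cv2.imwrite("pics/s1.png",cv2.resize(p["color"][70:250,150:350,::-1],None,fx=3.3,fy=3.3,interpolation=cv2.INTER_CUBIC))
E
```

```text
time_s: 2.52
eef_pos: [0.5112, -0.0742, 0.4047]
eef_rot: [0.0, 0.817, -0.577, 0.0]
wrist_force: [-0.6, -0.7, 0.2]
opening: 0.28
-70.52714705352516 [-7.08867985e-05 -2.59523025e-04 -9.99999964e-01] [ 0.5111997  -0.07416021  0.40471649] 0.27988433426077935 [-2.14322914e+01  2.82712008e+00  1.00387481e+02 -1.57423781e-02
  7.67837467e+01  1.39098456e+02]
```

View pics/s1.png

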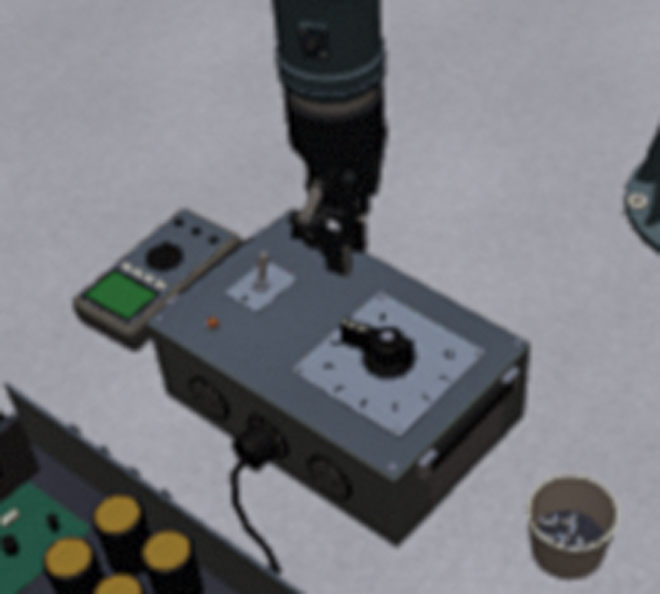

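```bash
python3 -m handwheel '[{"offset":[0,0,0.03],"spin":0,"grip":0.28},{"offset":[0,0,0.06],"spin":0,"grip":0.28},{"offset":[0,0,0.072],"spin":0,"grip":0.28},{"offset":[0,0,0.072],"spin":0,"grip":0.28}]'
python3 - <<'E'
from bench import ctrl,cams
import cv2
from h import *
for n,(a,b,c,d) in (("scene",(130,230,180,320)),("top",(165,285,270,410))):
    p=cams.camera(n);cv2.imwrite(f"pics/{n}2.png",cv2.resize(np.ascontiguousarray(p["color"][a:b,c:d,::-1]),None,fx=5,fy=5,interpolation=cv2.INTER_CUBIC))
E
```

```text
time_s: 3.08
eef_pos: [0.5113, -0.0737, 0.3323]
eef_rot: [0.0, 0.816, -0.578, -0.001]
wrist_force: [0.6, 0.2, 0.1]
opening: 0.286
```

View pics/scene2.png

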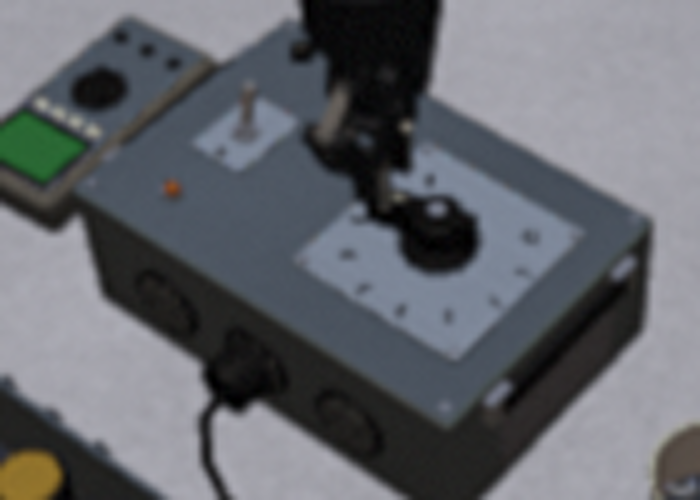

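View pics/top2.png

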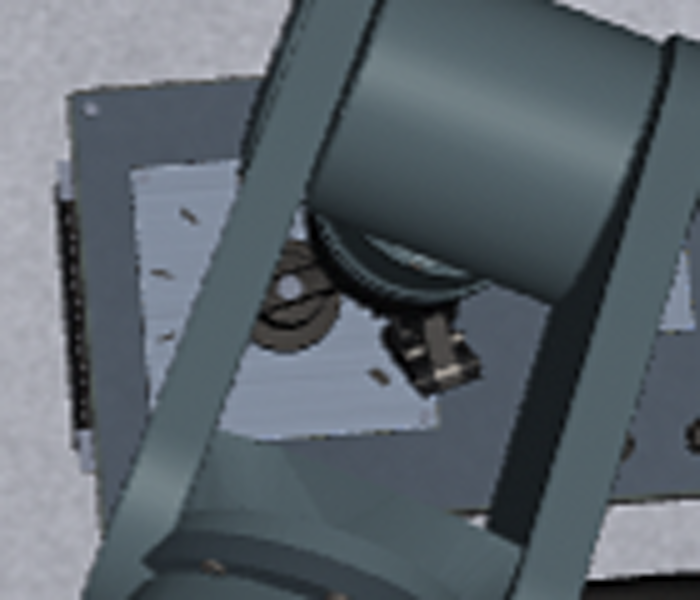

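The fingers sit over the pointer arm at about (385,195) in the scene crop, with no contact. I'll lower the last 23 mm.

```bash
python3 -m handwheel '[{"offset":[0,0,0.006],"spin":0,"grip":0.28},{"offset":[0,0,0.012],"spin":0,"grip":0.28},{"offset":[0,0,0.018],"spin":0,"grip":0.28},{"offset":[0,0,0.023],"spin":0,"grip":0.28},{"offset":[0,0,0.023],"spin":0,"grip":0.28}]'
python3 - <<'E'
from bench import ctrl,cams
import cv2
from h import *
for n,(a,b,c,d) in (("scene",(130,230,180,320)),):
    p=cams.camera(n);cv2.imwrite(f"pics/{n}3.png",cv2.resize(np.ascontiguousarray(p["color"][a:b,c:d,::-1]),None,fx=5,fy=5,interpolation=cv2.INTER_CUBIC))
E
python3 - <<'E'
import numpy as np
r=.0347
for a in range(7,140,7): print([round(r*(np.cos(np.radians(a))-1),4),round(-r*np.sin(np.radians(a)),4),0],-a)
E
```

```text
time_s: 3.8
eef_pos: [0.5114, -0.0732, 0.3091]
eef_rot: [0.0, 0.817, -0.577, -0.001]
wrist_force: [-0.4, 0.6, 0.8]
opening: 0.282
[np.float64(-0.0003), np.float64(-0.0042), 0] -7
[np.float64(-0.001), np.float64(-0.0084), 0] -14
[np.float64(-0.0023), np.float64(-0.0124), 0] -21
[np.float64(-0.0041), np.float64(-0.0163), 0] -28
[np.float64(-0.0063), np.float64(-0.0199), 0] -35
[np.float64(-0.0089), np.float64(-0.0232), 0] -42
[np.float64(-0.0119), np.float64(-0.0262), 0] -49
[np.float64(-0.0153), np.float64(-0.0288), 0] -56
[np.float64(-0.0189), np.float64(-0.0309), 0] -63
[np.float64(-0.0228), np.float64(-0.0326), 0] -70
[np.float64(-0.0269), np.float64(-0.0338), 0] -77
[np.float64(-0.0311), np.float64(-0.0345), 0] -84
[np.float64(-0.0353), np.float64(-0.0347), 0] -91
[np.float64(-0.0395), np.float64(-0.0344), 0] -98
[np.float64(-0.0437), np.float64(-0.0335), 0] -105
[np.float64(-0.0477), np.float64(-0.0322), 0] -112
[np.float64(-0.0515), np.float64(-0.0303), 0] -119
[np.float64(-0.0551), np.float64(-0.0281), 0] -126
[np.float64(-0.0584), np.float64(-0.0254), 0] -133
```

View pics/scene3.png

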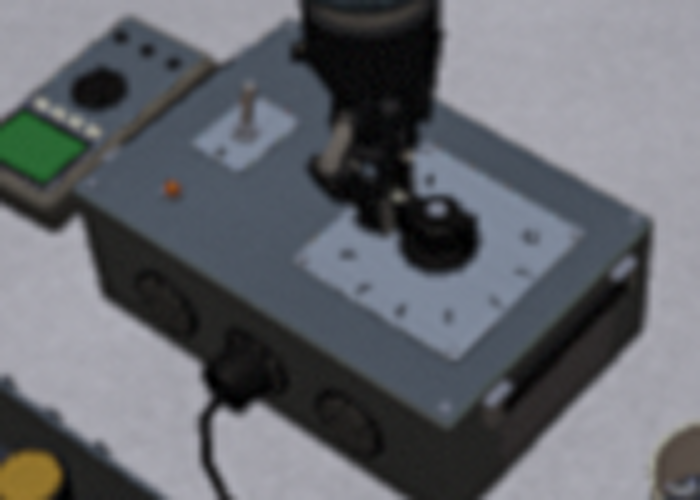

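```bash
python3 -m handwheel '[{"offset":[0,-0.004,0],"spin":-7,"grip":0.28},{"offset":[-0.001,-0.008,0],"spin":-14,"grip":0.28},{"offset":[-0.002,-0.012,0],"spin":-21,"grip":0.28},{"offset":[-0.004,-0.016,0],"spin":-28,"grip":0.28},{"offset":[-0.006,-0.02,0],"spin":-35,"grip":0.28},{"offset":[-0.009,-0.023,0],"spin":-42,"grip":0.28},{"offset":[-0.009,-0.023,0],"spin":-42,"grip":0.28}]'
python3 - <<'E'
from bench import ctrl,cams
import cv2
from h import *
from scipy.spatial.transform import Rotation as R
o=ctrl.get_obs();q=o["eef_rot"]
M=R.from_quat([q[1],q[2],q[3],q[0]]).as_matrix();print(np.degrees(np.arctan2(M[1,0],M[0,0])),np.array(o["eef_pos"])[:2]-[.501,-.041],o["torque"],o["wrist_force"])
for n,(a,b,c,d) in (("scene",(130,230,180,320)),):
    p=cams.camera(n);cv2.imwrite(f"pics/{n}4.png",cv2.resize(np.ascontiguousarray(p["color"][a:b,c:d,::-1]),None,fx=5,fy=5,interpolation=cv2.INTER_CUBIC))
E
```

```text
time_s: 4.72
eef_pos: [0.5305, -0.0573, 0.31]
eef_rot: [0.0, 0.969, -0.247, 0.0]
wrist_force: [-0.3, -1.6, -0.2]
opening: 0.281
-28.56675957822053 [ 0.02950298 -0.01629475] [-0.31451353 -0.05121322 -0.00695251] [-0.31634795 -1.56875516 -0.15046854]
```

View pics/scene4.png

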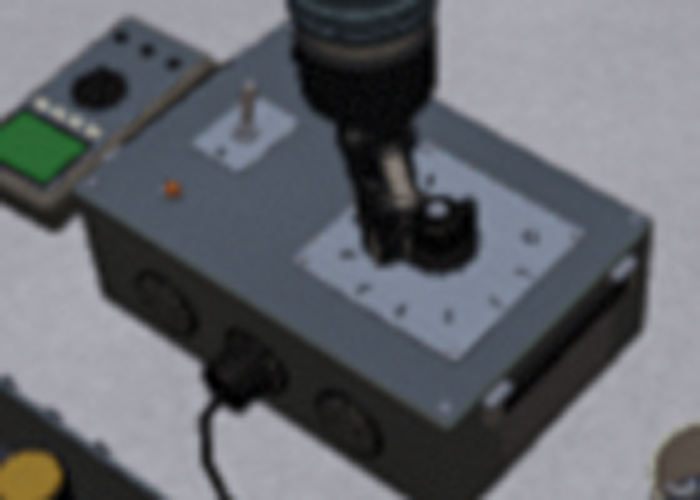

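The handle has turned: its tail now shows at (470,215). Continuing the arc to zero.

```bash
python3 -m handwheel '[{"offset":[0,-0.004,0],"spin":-7,"grip":0.28},{"offset":[-0.001,-0.008,0],"spin":-14,"grip":0.28},{"offset":[-0.002,-0.012,0],"spin":-21,"grip":0.28},{"offset":[-0.004,-0.016,0],"spin":-28,"grip":0.28},{"offset":[-0.006,-0.0195,0],"spin":-35,"grip":0.28},{"offset":[-0.009,-0.023,0],"spin":-42,"grip":0.28},{"offset":[-0.012,-0.026,0],"spin":-49,"grip":0.28},{"offset":[-0.015,-0.028,0],"spin":-56,"grip":0.28},{"offset":[-0.0185,-0.030,0],"spin":-63,"grip":0.28},{"offset":[-0.022,-0.032,0],"spin":-70,"grip":0.28},{"offset":[-0.026,-0.033,0],"spin":-77,"grip":0.28},{"offset":[-0.030,-0.034,0],"spin":-84,"grip":0.28},{"offset":[-0.030,-0.034,0],"spin":-84,"grip":0.28}]'
python3 - <<'E'
from bench import ctrl
from h import *
from scipy.spatial.transform import Rotation as R
o=ctrl.get_obs();q=o["eef_rot"]
M=R.from_quat([q[1],q[2],q[3],q[0]]).as_matrix();d=np.array(o["eef_pos"])[:2]-[.501,-.041];print(np.degrees(np.arctan2(M[1,0],M[0,0])),d,np.hypot(*d),np.degrees(np.arctan2(d[1],d[0])))
E
```

```text
time_s: 6.4
eef_pos: [0.52, -0.0128, 0.3098]
eef_rot: [-0.0, 0.886, 0.464, 0.0]
wrist_force: [-0.6, -0.1, 0.1]
opening: 0.275
55.315794562532524 [0.01902181 0.0282033 ] 0.03401845554133862 56.002181444571576
```

```bash
python3 -m handwheel '[{"offset":[0,-0.004,0],"spin":-7,"grip":0.28},{"offset":[-0.001,-0.008,0],"spin":-14,"grip":0.28},{"offset":[-0.002,-0.012,0],"spin":-21,"grip":0.28},{"offset":[-0.004,-0.016,0],"spin":-28,"grip":0.28},{"offset":[-0.006,-0.0195,0],"spin":-35,"grip":0.28},{"offset":[-0.009,-0.023,0],"spin":-42,"grip":0.28},{"offset":[-0.012,-0.026,0],"spin":-49,"grip":0.28},{"offset":[-0.015,-0.028,0],"spin":-56,"grip":0.28},{"offset":[-0.0185,-0.030,0],"spin":-63,"grip":0.28},{"offset":[-0.022,-0.032,0],"spin":-70,"grip":0.28},{"offset":[-0.026,-0.033,0],"spin":-77,"grip":0.28},{"offset":[-0.030,-0.034,0],"spin":-84,"grip":0.28},{"offset":[-0.030,-0.034,0],"spin":-84,"grip":0.28}]'
cat > st.py <<'E'
import sys
from bench import ctrl,cams
from h import *
from scipy.spatial.transform import Rotation as R
o=ctrl.get_obs();q=o["eef_rot"]
M=R.from_quat([q[1],q[2],q[3],q[0]]).as_matrix();d=np.array(o["eef_pos"])[:2]-[.501,-.041];print(o["time_s"],np.degrees(np.arctan2(M[1,0],M[0,0])),o["eef_pos"],np.hypot(*d),np.degrees(np.arctan2(d[1],d[0])),np.round(o["wrist_force"],2))
B={"scene":(130,230,180,320),"top":(165,285,270,430)}
for a in sys.argv[1:]:
    n,f=a.split(":");t,b,l,r=B[n]
    p=cams.camera(n);cv2.imwrite(f"pics/{f}.png",cv2.resize(np.ascontiguousarray(p["color"][t:b,l:r,::-1]),None,fx=5,fy=5,interpolation=cv2.INTER_CUBIC))
E
python3 st.py scene:s5 top:t5
```

```text
time_s: 8.02
eef_pos: [0.4751, -0.0185, 0.3097]
eef_rot: [-0.0, 0.348, 0.937, 0.0]
wrist_force: [0.2, 0.3, 0.3]
opening: 0.277
8.025 139.21167172167367 [ 0.47507477 -0.01850581  0.30974779] 0.034323552114929955 139.05326067355168 [0.16 0.29 0.27]
```

View pics/s5.png

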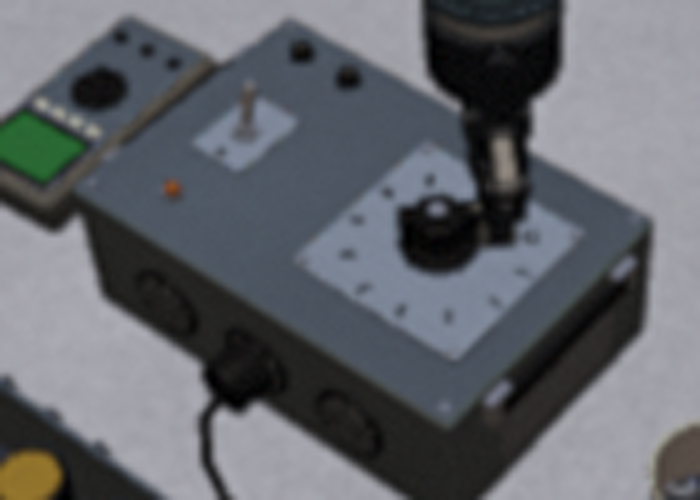

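View pics/t5.png

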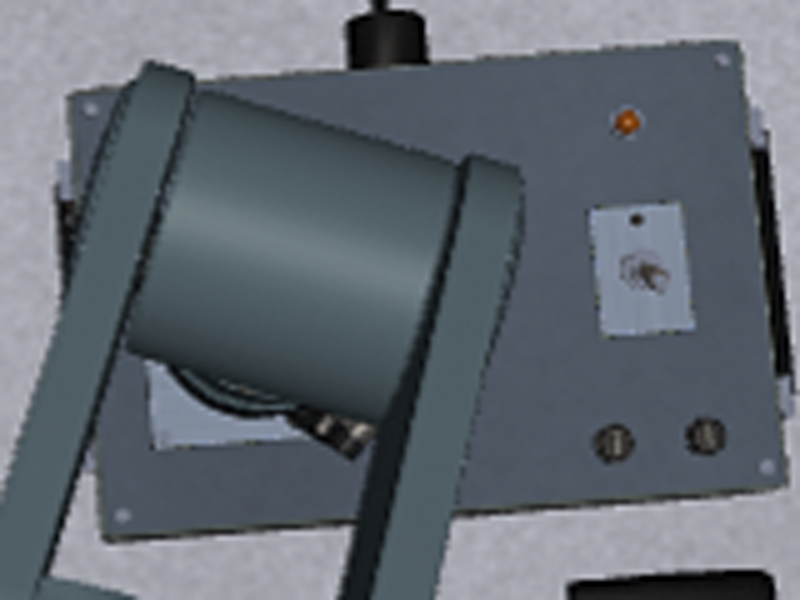

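```bash
python3 -m handwheel '[{"offset":[0,0,-0.03],"spin":0,"grip":0.28},{"offset":[0,0,-0.06],"spin":0,"grip":0.28},{"offset":[-0.03,-0.034,-0.06],"spin":-9,"grip":0},{"offset":[-0.06,-0.067,-0.06],"spin":-18,"grip":0},{"offset":[-0.09,-0.1,-0.06],"spin":-27,"grip":0},{"offset":[-0.122,-0.135,-0.06],"spin":-36,"grip":0},{"offset":[-0.122,-0.135,-0.06],"spin":-45,"grip":0},{"offset":[-0.122,-0.135,-0.06],"spin":-45,"grip":0}]'
python3 st.py scene:s6 top:t6
```

```text
time_s: 9.12
eef_pos: [0.4801, -0.2007, 0.3695]
eef_rot: [-0.0, -0.037, 0.999, 0.0]
wrist_force: [-0.0, 1.4, -1.2]
opening: -0.002
9.125 -175.80501040555095 [ 0.48009991 -0.20071442  0.36947241] 0.16107609955372731 -97.45531166697897 [-0.04  1.36 -1.2 ]
```

View pics/s6.png

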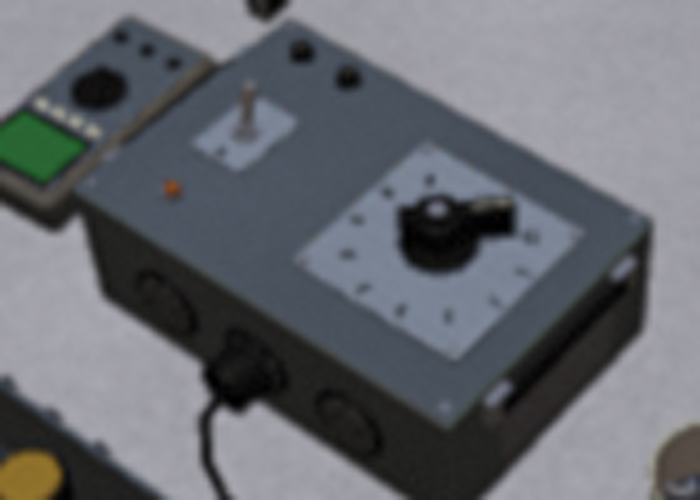

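View pics/t6.png

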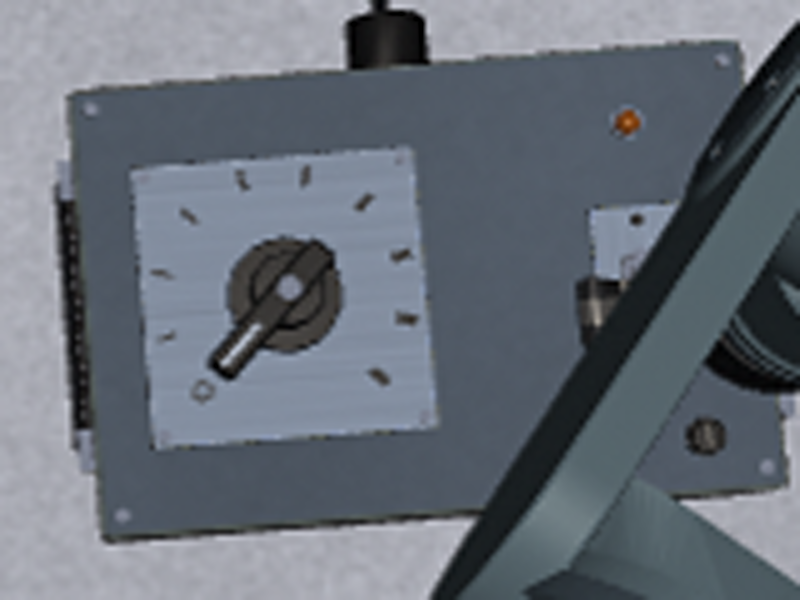

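The pointer now lies on the zero ring at (203,390) and the toggle is still off. I'll lower the shut fingers in front of the toggle.

```bash
python3 -m handwheel '[{"offset":[0,0,0.025],"spin":0,"grip":0},{"offset":[0,0,0.045],"spin":0,"grip":0},{"offset":[0,0,0.0505],"spin":0,"grip":0},{"offset":[0,0,0.0505],"spin":0,"grip":0}]'
python3 st.py scene:s7
```

```text
time_s: 9.72
eef_pos: [0.4803, -0.1999, 0.3193]
eef_rot: [-0.0, -0.039, 0.999, 0.0]
wrist_force: [-0.0, 0.1, 1.2]
opening: -0.003
9.725 -175.56279149872705 [ 0.48028088 -0.1998659   0.31934916] 0.1602112850765415 -97.43051560657256 [-0.03  0.08  1.17]
```

View pics/s7.png

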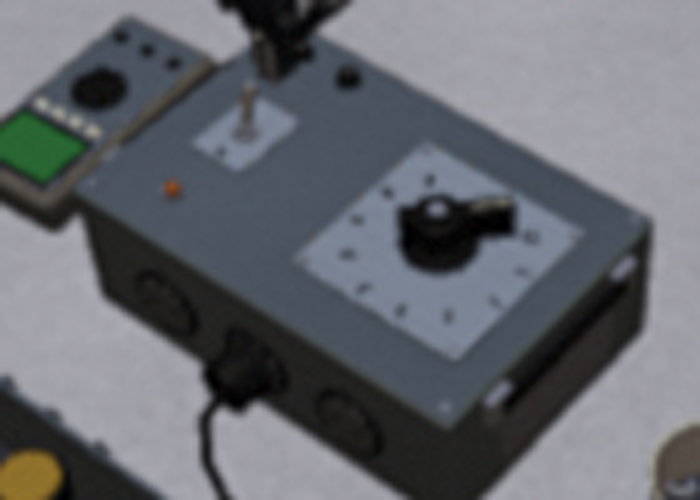

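```bash
python3 -m handwheel '[{"offset":[-0.005,0,0],"spin":0,"grip":0},{"offset":[-0.008,0,0],"spin":0,"grip":0},{"offset":[-0.011,0,0],"spin":0,"grip":0},{"offset":[-0.014,0,0],"spin":0,"grip":0}]'
python3 st.py; python3 -m handwheel '[{"offset":[-0.0025,0,0],"spin":0,"grip":0},{"offset":[-0.005,0,0],"spin":0,"grip":0},{"offset":[-0.0075,0,0],"spin":0,"grip":0},{"offset":[-0.0075,0,0],"spin":0,"grip":0}]'
python3 st.py scene:s8
```

```text
time_s: 10.28
eef_pos: [0.4943, -0.1992, 0.3194]
eef_rot: [0.0, -0.039, 0.999, -0.0]
wrist_force: [-1.4, 0.0, 0.9]
opening: -0.0
10.275 -175.5317342820229 [ 0.49430958 -0.19924291  0.31944727] 0.15838427626357657 -92.42098981126973 [-1.4   0.04  0.92]
time_s: 10.78
eef_pos: [0.5018, -0.1985, 0.3192]
eef_rot: [0.0, -0.039, 0.999, 0.0]
wrist_force: [-0.3, -0.2, 0.3]
opening: 0.002
10.775 -175.51267204125898 [ 0.50177468 -0.1985304   0.3191727 ] 0.15753230255943182 -89.71824236456771 [-0.29 -0.2   0.25]
```

View pics/s8.png

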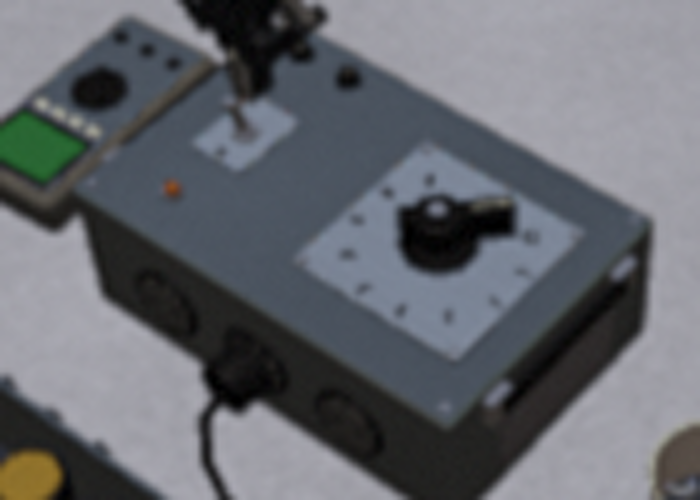

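```bash
python3 -m handwheel '[{"offset":[0.008,0,0],"spin":0,"grip":0},{"offset":[0.015,0,-0.01],"spin":0,"grip":0},{"offset":[0.015,0,-0.05],"spin":0,"grip":0},{"offset":[0.014,0.04,-0.05],"spin":9,"grip":0.28},{"offset":[0.013,0.08,-0.05],"spin":18,"grip":0.28},{"offset":[0.013,0.12,-0.05],"spin":27,"grip":0.28},{"offset":[0.013,0.16,-0.05],"spin":36,"grip":0.28},{"offset":[0.013,0.1815,-0.05],"spin":45,"grip":0.28},{"offset":[0.013,0.1815,-0.05],"spin":45,"grip":0.28},{"offset":[0.013,0.1815,-0.05],"spin":45,"grip":0.28}]'
python3 st.py scene:s9 top:t9
```

```text
time_s: 12.08
eef_pos: [0.4744, -0.0192, 0.3697]
eef_rot: [0.001, 0.345, 0.939, -0.0]
wrist_force: [-0.4, -0.2, -0.4]
opening: 0.277
12.075 139.61898493755507 [ 0.47438915 -0.01918972  0.36972415] 0.03440676920714456 140.66191996675883 [-0.45 -0.23 -0.42]
```

View pics/s9.png

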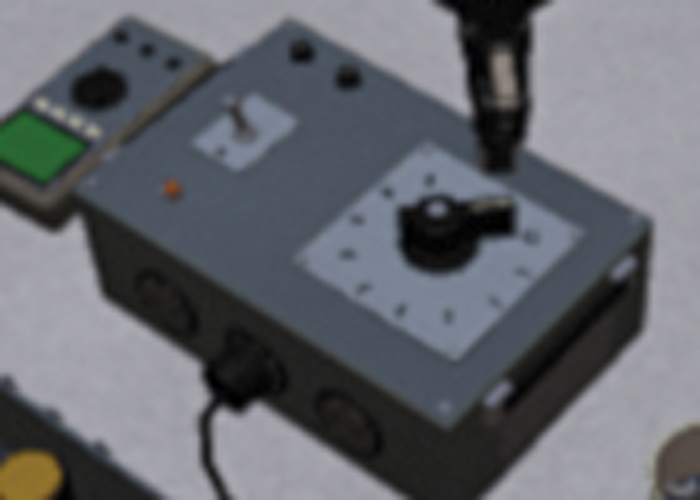

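View pics/t9.png

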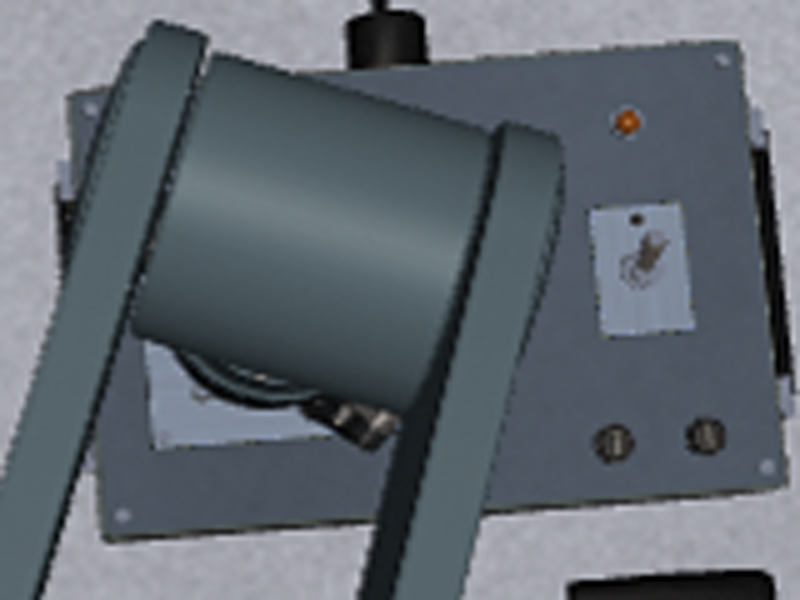

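The toggle now leans toward its black dot at (637,220 → lever tip 655,245 in the top view), so it is on. The selector still points at the ring. I'll lower over the pointer again.

```bash
python3 -m handwheel '[{"offset":[0,0,0.025],"spin":0,"grip":0.28},{"offset":[0,0,0.037],"spin":0,"grip":0.28},{"offset":[0,0,0.045],"spin":0,"grip":0.28},{"offset":[0,0,0.053],"spin":0,"grip":0.28},{"offset":[0,0,0.06],"spin":0,"grip":0.28},{"offset":[0,0,0.06],"spin":0,"grip":0.28}]'
python3 st.py scene:s10
python3 -c "
import numpy as np
for a in (10,20,30): print(.0344*(np.cos(np.radians(a))-1),.0344*np.sin(np.radians(a)))"
```

```text
time_s: 12.92
eef_pos: [0.4743, -0.0186, 0.3087]
eef_rot: [-0.0, 0.346, 0.938, -0.0]
wrist_force: [1.0, 0.1, 0.1]
opening: 0.283
12.925 139.4902562554664 [ 0.47428443 -0.01857041  0.30874636] 0.0348827818421917 139.98418635783267 [0.97 0.1  0.05]
-0.0005226132963800441 0.005973497311742403
-0.00207457384496475 0.011765492930403004
-0.004608726109815308 0.017199999999999997
```

View pics/s10.png

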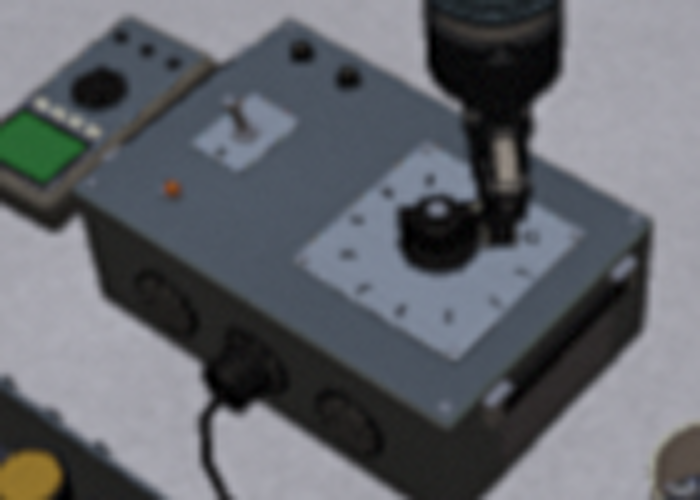

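```bash
python3 -m handwheel '[{"offset":[-0.0005,0.006,0],"spin":10,"grip":0.28},{"offset":[-0.002,0.012,0],"spin":20,"grip":0.28},{"offset":[-0.0045,0.017,0],"spin":30,"grip":0.28},{"offset":[-0.0045,0.017,0],"spin":30,"grip":0.28},{"offset":[-0.0045,0.017,0],"spin":30,"grip":0.28},{"offset":[-0.0045,0.017,0],"spin":30,"grip":0.28},{"offset":[-0.0045,0.017,0],"spin":30,"grip":0.28},{"offset":[-0.0045,0.017,0],"spin":30,"grip":0.28},{"offset":[-0.0045,0.017,0],"spin":30,"grip":0.28},{"offset":[-0.0045,0.017,0],"spin":30,"grip":0.28}]'
python3 st.py scene:s11 top:t11
```

```text
time_s: 14.22
eef_pos: [0.4889, -0.0086, 0.3092]
eef_rot: [-0.0, 0.577, 0.817, -0.0]
wrist_force: [-0.3, -0.5, 0.2]
opening: 0.281
14.225 109.48700219207396 [ 0.48888521 -0.00864484  0.30917154] 0.0345488732528799 110.52747722093179 [-0.28 -0.54  0.2 ]
```

View pics/s11.png

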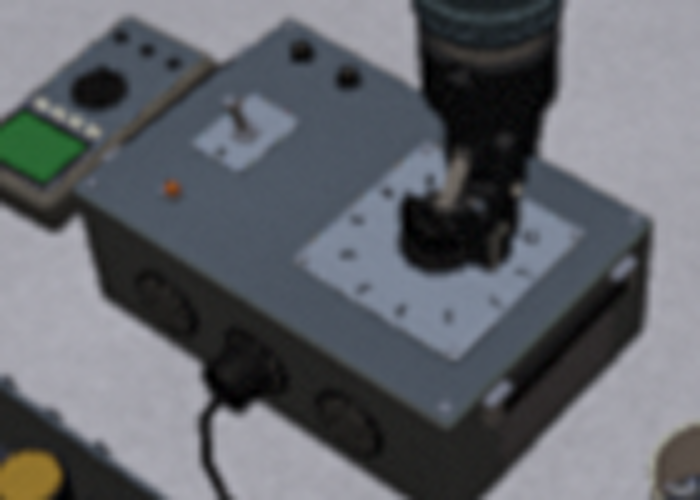

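View pics/t11.png

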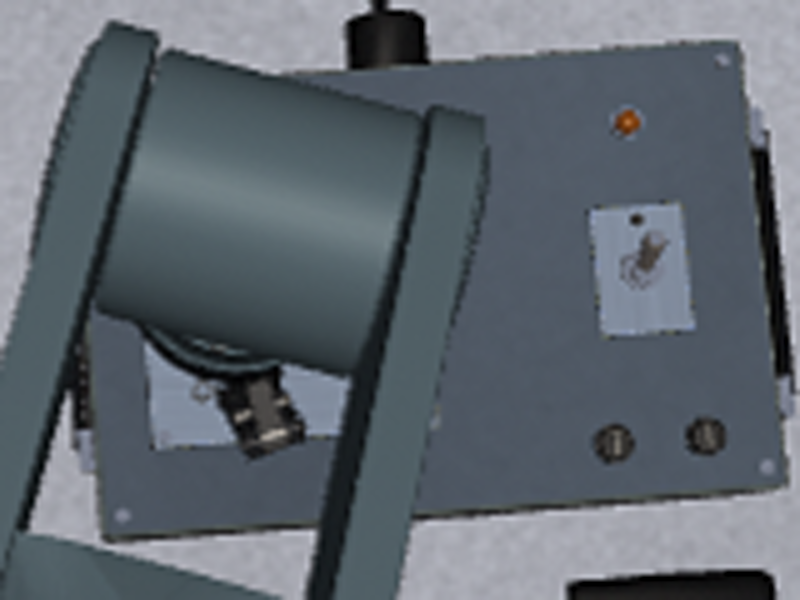

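The tail has moved with the fingers and the residual force is about 0.6 N, so the selector is on click 1. Same step for click 2.

```bash
python3 -m handwheel '[{"offset":[-0.0005,0.006,0],"spin":10,"grip":0.28},{"offset":[-0.002,0.012,0],"spin":20,"grip":0.28},{"offset":[-0.0045,0.017,0],"spin":30,"grip":0.28},{"offset":[-0.0045,0.017,0],"spin":30,"grip":0.28},{"offset":[-0.0045,0.017,0],"spin":30,"grip":0.28},{"offset":[-0.0045,0.017,0],"spin":30,"grip":0.28},{"offset":[-0.0045,0.017,0],"spin":30,"grip":0.28},{"offset":[-0.0045,0.017,0],"spin":30,"grip":0.28},{"offset":[-0.0045,0.017,0],"spin":30,"grip":0.28},{"offset":[-0.0045,0.017,0],"spin":30,"grip":0.28}]'
python3 st.py scene:s12
```

```text
time_s: 15.58
eef_pos: [0.5064, -0.0072, 0.3092]
eef_rot: [0.0, 0.769, 0.639, 0.0]
wrist_force: [0.7, 0.4, -0.1]
opening: 0.278
15.575 79.48708466053576 [ 0.50642344 -0.00721192  0.30919405] 0.03422058149168236 80.88105206840326 [ 0.68  0.38 -0.11]
```

View pics/s12.png

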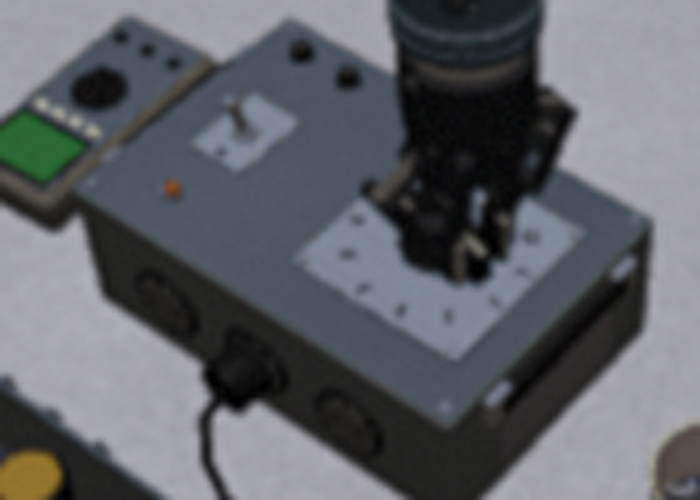

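The pointer sits between the two fingers near (475,250), on click 2. Next is click 3.

```bash
python3 -m handwheel '[{"offset":[-0.0005,0.006,0],"spin":10,"grip":0.28},{"offset":[-0.002,0.012,0],"spin":20,"grip":0.28},{"offset":[-0.0045,0.0175,0],"spin":30,"grip":0.28},{"offset":[-0.0045,0.0175,0],"spin":30,"grip":0.28},{"offset":[-0.0045,0.0175,0],"spin":30,"grip":0.28},{"offset":[-0.0045,0.0175,0],"spin":30,"grip":0.28},{"offset":[-0.0045,0.0175,0],"spin":30,"grip":0.28},{"offset":[-0.0045,0.0175,0],"spin":30,"grip":0.28},{"offset":[-0.0045,0.0175,0],"spin":30,"grip":0.28},{"offset":[-0.0045,0.0175,0],"spin":30,"grip":0.28}]'
python3 st.py scene:s13
```

```text
time_s: 16.88
eef_pos: [0.5228, -0.0148, 0.3092]
eef_rot: [-0.0, 0.908, 0.419, -0.0]
wrist_force: [0.2, 0.7, -0.2]
opening: 0.279
16.875 49.485727996598 [ 0.52280423 -0.01484474  0.30918927] 0.03405175499243482 50.18385303174109 [ 0.23  0.67 -0.17]
```

View pics/s13.png

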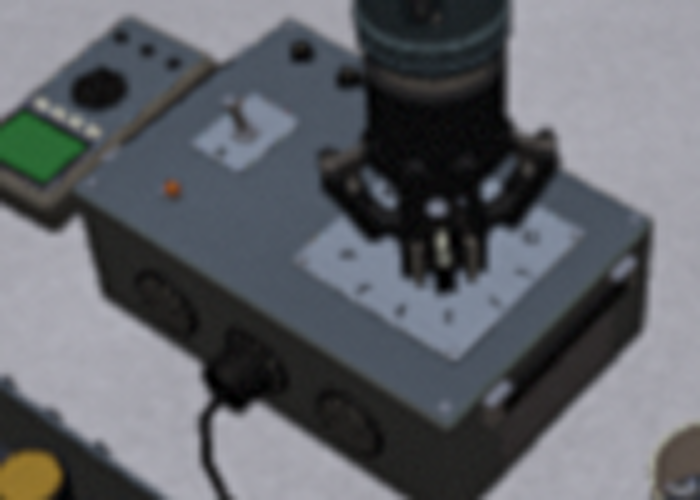

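The white line at (445,250) is centred between the fingers and points at mark 3 (447,317). Fourth and last click.

```bash
python3 -m handwheel '[{"offset":[-0.0005,0.006,0],"spin":10,"grip":0.28},{"offset":[-0.002,0.012,0],"spin":20,"grip":0.28},{"offset":[-0.0045,0.017,0],"spin":30,"grip":0.28},{"offset":[-0.0045,0.017,0],"spin":30,"grip":0.28},{"offset":[-0.0045,0.017,0],"spin":30,"grip":0.28},{"offset":[-0.0045,0.017,0],"spin":30,"grip":0.28},{"offset":[-0.0045,0.017,0],"spin":30,"grip":0.28},{"offset":[-0.0045,0.017,0],"spin":30,"grip":0.28},{"offset":[-0.0045,0.017,0],"spin":30,"grip":0.28},{"offset":[-0.0045,0.017,0],"spin":30,"grip":0.28}]'
python3 st.py scene:s14
```

```text
time_s: 18.18
eef_pos: [0.5328, -0.0293, 0.3092]
eef_rot: [0.0, 0.986, 0.169, 0.0]
wrist_force: [0.1, -0.7, -0.6]
opening: 0.281
18.175 19.48740932432546 [ 0.53281647 -0.02930354  0.3092022 ] 0.033898305860649736 20.18458403818876 [ 0.14 -0.68 -0.56]
```

View pics/s14.png

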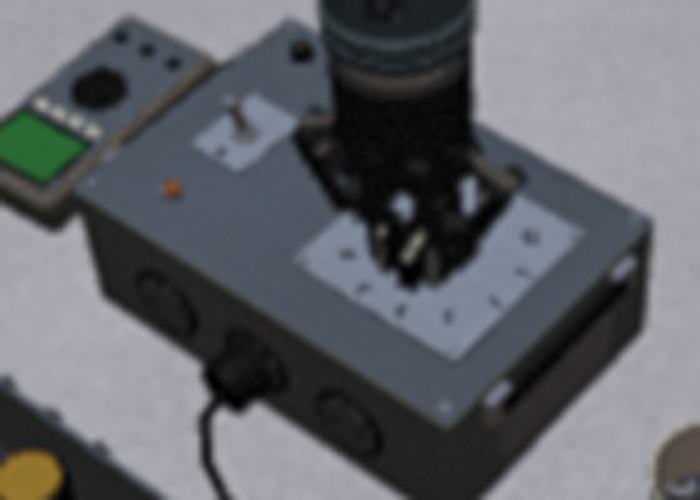

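The pointer is centred between the fingers and points at mark 4 (400,311). I'll lift straight off and clear the view.

```bash
python3 -m handwheel '[{"offset":[0,0,-0.015],"spin":0,"grip":0.28},{"offset":[0,0,-0.04],"spin":0,"grip":0.28},{"offset":[0,0,-0.08],"spin":0,"grip":0.28},{"offset":[0,0,-0.1],"spin":0,"grip":0.28},{"offset":[-0.03,0.04,-0.1],"spin":0,"grip":0.28},{"offset":[-0.06,0.08,-0.1],"spin":0,"grip":0.28},{"offset":[-0.1,0.12,-0.1],"spin":0,"grip":0.28},{"offset":[-0.13,0.16,-0.1],"spin":0,"grip":0.28},{"offset":[-0.16,0.2,-0.1],"spin":0,"grip":0.28},{"offset":[-0.18,0.23,-0.1],"spin":0,"grip":0.28},{"offset":[-0.19,0.25,-0.1],"spin":0,"grip":0.28},{"offset":[-0.19,0.25,-0.1],"spin":0,"grip":0.28},{"offset":[-0.19,0.25,-0.1],"spin":0,"grip":0.28},{"offset":[-0.19,0.25,-0.1],"spin":0,"grip":0.28}]'
python3 st.py scene:s15 top:t15
python3 - <<'E'
from bench import cams
import cv2
cv2.imwrite("pics/top16.png",cams.camera("top")["color"][:,:,::-1])
E
```

```text
time_s: 19.98
eef_pos: [0.4375, -0.3272, 0.4092]
eef_rot: [-0.0, 0.985, 0.17, 0.0]
wrist_force: [-0.3, -0.2, 0.5]
opening: 0.279
19.975 19.575665193332394 [ 0.43751032 -0.32719404  0.40924296] 0.29315178155966637 -102.50801263554237 [-0.3  -0.19  0.46]
```

View pics/s15.png

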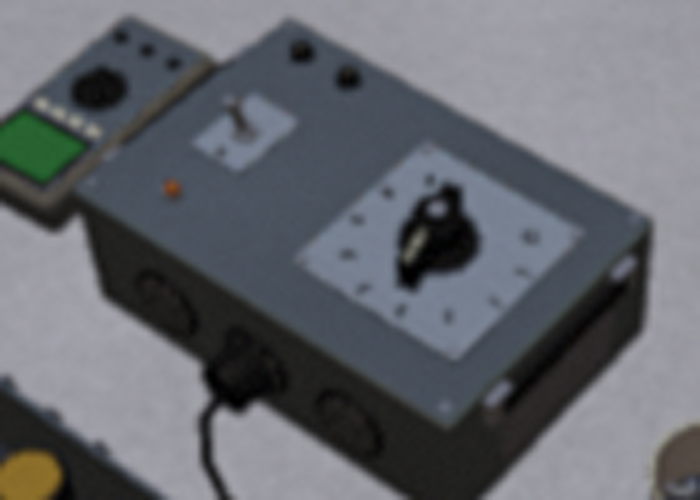

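View pics/t15.png

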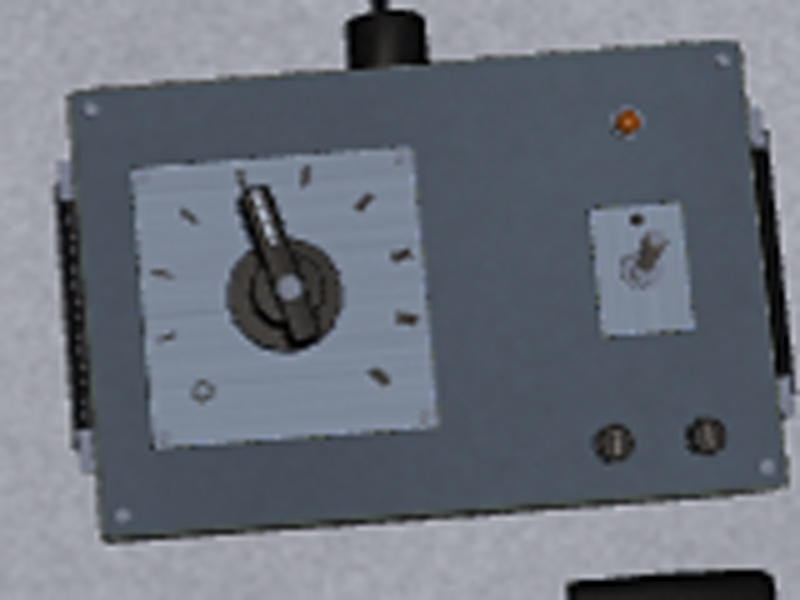

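View pics/top16.png

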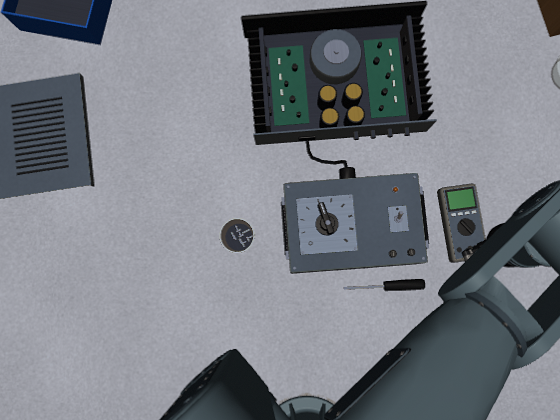

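In the top crop the pointer is on the fourth mark after the ring, at (240,180), and the toggle leans to its dot at (637,220). The meter, tub and screwdriver are where they were, and the arm is clear of everything.

```bash
python3 -c "
from bench import ctrl
print(ctrl.hand_in())"
```

```text
the job is handed in; nothing more can be done
None
```

The selector is on click 4 and the toggle is on. The job was handed in at about 20 s of the 64 s allowed.

- **Back to zero:** I turned the selector anticlockwise from position 7 to zero with the fingers loosely straddling the pointer, while the toggle was still off. A picture showed the pointer on the zero ring. I didn't push it further against the stop.
- **Toggle on:** I pushed the toggle to the back with the fingers shut. It leaned towards its black dot, and stayed there after I pulled away.
- **Four clicks up:** I stepped the selector clockwise one click at a time, with about a second on each. I checked clicks 1 and 2 only from the finger position, the low force and partly hidden pictures. Clicks 3 and 4 showed clearly on their marks.

In the last pictures from both cameras, the pointer is on mark 4 and the toggle is on. The meter, tub and screwdriver look unmoved in the overhead picture, and the gripper is clear of everything. Every wrist force I read was below 2 N, though I only read it at the end of each move. No check failed or disagreed.

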